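# Open the stabiliser for inspection

### The job

Open up the voltage stabiliser on the bench for inspection: pull its fuse drawer all the way out by the handle, and slide the vent grille on its top along its rails, away from the window it covers, until it clicks into its hidden hold-open catch; leave it resting in that catch, neither short of it nor pushed past it. Do not shift the other things on the bench.

Things in the scene. Friction and masses are not known exactly. Their poses are not given: they have to be found in the camera images.
- case: Dark steel case, fixed on the bench, 200 (x) x 380 (y) x 142 mm high; origin at the centre of its underside, x from its front (drawer side, towards the robot) to its back, y to its left as the robot sees it, z up. The grille runs on its top (the deck, z 142 mm) between two rails 8 mm wide, 7 mm high, along y at x = -77 and +77 mm. A window in the deck, y -178 to 0, starts covered.
- grille (a joint): Vent grille, grey slatted plate 144 (x) x 150 (y) x 3 mm on the deck. Value: travel in m towards the case's +y, 0 to 0.19 (end stop); starts at 0 to 0.035. Its catch is out of sight and clamped elsewhere each time, engaging at a value between 0.105 and 0.155: found only by feel. Past the catch the grille runs on; it can be pushed back into it from the other side.
- grille_catch (a point): Middle of the grille's underside, where its catch cam is. Axes as the case's. Sliding takes about 2 N; in the last 20 mm before the catch the push rises to about 6 N, then the grille snaps on some 5 mm by itself and the catch, a sprung roller under the deck, holds it; going past takes about 18 N.
- grille_tab (a point): Middle of the top edge of the upright push tab on the grille: a plain grey rib 80 mm long along the case's x, 10 mm thick along y, its top 32 mm above the deck and 28 mm above the plate, at the middle of the plate. Axes as the case's. It can be pushed from either side or pinched from above.
- drawer (a joint): The fuse drawer in the left part of the case's front: dark front plate 176 mm wide, 54 mm high. Joint value: how far it is pulled out, in m, towards the case's -x; 0 shut, 0.08 at its stop; takes about 3 N.
- drawer_handle (a point): Middle of the drawer's bar handle, at 112 mm above the bench: an aluminium bar 96 mm long along the case's y, 10 mm thick (x), 14 mm high, its centre 46 mm in front of the drawer's front plate, on two 8 mm posts near its ends (43 mm either side of the middle). Free from above; 41 mm of space between bar and front plate. Axes as the case's.
- multimeter: Bystander: yellow multimeter lying flat, 85 x 170 x 36 mm, in front of the case's right part; origin at the centre of its underside.
- spool: Bystander: grey solder spool standing on end, 60 mm diameter, 55 mm high; origin at the centre of its underside.
- cup: Bystander: white cup, 74 mm wide, 90 mm high; origin at the centre of its underside.

How it is judged (in metres and radians):
At the end, for the whole second after the job is handed in: The drawer is out to within 7 mm of its stop (joint above 0.073), the grille rests in its hidden catch (within 3 mm of the catch's centre), both at rest (value of joint drawer above 0.073 m and y of catch_tip in the frame of grille_catch between -0.003 and 0.003 m and velocity of joint grille between -0.01 and 0.01 m/s and velocity of joint drawer between -0.01 and 0.01 m/s); the robot touches nothing.
It fails at once if the multimeter is shifted by more than 30 mm (distance of multimeter from where it was at the start of the episode above 0.03 m).
It fails at once if the spool is shifted by more than 30 mm (distance of spool from where it was at the start of the episode above 0.03 m).
It fails at once if the cup is shifted by more than 30 mm (distance of cup from where it was at the start of the episode above 0.03 m).
It also fails if it takes over 53 s, if anything falls off the work surface, if the arm or the gripper's body presses on something with over 40 N, if the wrist force passes 120 N, or if a joint passes its speed limit or range.

### The arm

A 7-joint arm with a two-finger parallel gripper is mounted at the origin on the work surface. World frame = base frame: x ahead of the robot, y to its left, z up, the work surface at z = 0. Lengths are in mm, angles in rad, forces in N, time in s.
With the tool pointing down it reaches from about 350 to 775 mm from the base axis. Payload 3.1 kg.
Tool frame: the origin (TCP) lies midway between the tips of the shut fingers; the grasp point (between the pads) lies 19 mm behind it (bot.pinch_z is the distance from the TCP to the grasp point, in mm); z points along the fingers, y is the line along which they close (so a half turn about z gives the same grasp; the last joint's range is limited). The gripper opens to 85 mm and grips with 20 to 120 N. Pads are 22 mm wide; open, the fingers measure 114 mm over their backs; the gripper's body (76 mm by 85 mm) begins 54 mm behind the grasp point. The pads swing forward as they close: fully open they stand 13 mm farther back than shut.
Start: joints at [-0.042, 0.311, 0.014, 1.512, -0.004, 1.319, -0.027], TCP at [550.016, 0.032, 231.304] pointing down, gripper open.
Joint ranges: [-2.7, 2.7], [-0.3, 1.91], [-1.27, 1.3], [0.12, 2.57], [-1.44, 4.58], [0.2, 2.03], [-3.05, 3.05]. Speed limits (rad/s): [2.79, 2.79, 3.14, 3.14, 3.14, 3.14, 3.14].

### API

Orientations are given as a unit quaternion [x, y, z, w].
In Python, from station import bot, vision gives the robot as it stands. The module is installed in compiled form; this text tells all that it offers.
- The arm moves only by the tool drive_tool, never from a script. Its argument "rows" is a list that holds one entry, the list of rows, each a list of 5 numbers: the shift along the tool's x, y, z in cm, then the turn about the tool's z in rad, then the finger opening in cm, from 0 to 8.54. In form: [[[x, y, z, spin, grip], ...]]. A call has 1 to 20 rows; each row is the pose to reach, as a shift and turn from the pose commanded when the call began, along the tool's axes at that moment; what a row does not reach only later rows make up. A row lasts 1/10 s, in which the tool goes at most 50 mm and 8.59 degrees, less where a joint would pass 70% of its speed; a pose out of reach is approached as far as the arm can. A call with a gripper value outside its range is refused whole. The fingers move at their own pace and stop on an object; the grip force is fixed at half the most. Time passes only in rows, so rows that repeat a pose let the fingers close. It gives the time, the measured TCP pose, the force, the opening and the grip force at its end, in the units of the state.
- bot.get_state(): the state, without advancing time (a new reading comes with each control period).
- vision.grab_frame(name): name is "scene" or "side" or "wrist"; returns a dict with "image" (420x560x3 uint8, red, green, blue), "depth" (420x560 float32, mm along the optical axis (not along the pixel's ray), 0 where there is no reading), "K" (3x3 intrinsics, pixels), "D" ([k1, k2, p1, p2, k3] as OpenCV has them; the pictures are not rectified), "origin" and "rotation" of the camera in the world; the wrist camera has in their place "T_tool_cam" (4x4, takes a point from camera to tool coordinates, whose origin is the TCP and whose axes are the flange's). Camera axes: x right, y up, looking along -z (the intrinsics and any distortion apply to the point x, -y, -z); pixel columns grow to the right and rows downward; lengths in mm; the calibration is good to about 2 mm. A picture is of the moment at which its call begins: read the wrist's pose just before it.
- bot.close_job(): hands the job in; it is judged then, once.
The state is a dict: "time": time; "joint_pos": joint angles; "qd": joint speeds; "tau": joint torques, N m; "eef_pos": TCP position; "tcp_rot": TCP orientation; "force": force on the tool from outside, world axes, zero at the start; "wrist_torque": the same for the moment, N m; "grip_width": finger opening in mm; "grip_force": force on a finger pad.
Only numpy, scipy, OpenCV 4.12 (cv2) and the standard library are available. Lean on these libraries where they do the work, as an engineer would, in place of code of your own. Each camera call takes 0.05 s, during which the arm holds its last target. There are 200 camera calls.

## Working session

There is one attempt and no reset: what is moved stays moved. The work goes in short steps, Python scripts to look and compute and a tool call to move; the robot and the scene stay as the last step left them, time stands still between calls to the robot, and variables do not carry over. Pictures are saved under pics/ and viewed, at most 10 in all, crops included, and the job is handed in when it is done.

Besides the shell and the picture viewer there is one more tool, called after "Call:" by a JSON object that holds its "method" and its "body", one argument or row to a line. drive_tool: Moves the arm, as the interface text tells. Its arguments: {"type":"object","properties":{"rows":{"type":"array"}},"required":["rows"]}

```bash
mkdir -p pics; cat > h.py <<'E'
import numpy as np, cv2
from station import bot, vision
from scipy.spatial.transform import Rotation as R
def cloud(f, s=None):
    h,w=f["depth"].shape
    u,v=np.meshgrid(np.arange(w),np.arange(h))
    p=cv2.undistortPoints(np.stack([u,v],-1).reshape(-1,1,2).astype(np.float64),np.array(f["K"]),np.array(f["D"])).reshape(h,w,2)
    d=f["depth"][...,None]
    c=np.concatenate([p[...,:1]*d,-p[...,1:]*d,-d],-1)
    if "origin" in f: return c@np.array(f["rotation"]).T+np.array(f["origin"])
    T=np.array(f["T_tool_cam"]); c=c@T[:3,:3].T+T[:3,3]
    return c@R.from_quat(s["tcp_rot"]).as_matrix().T+np.array(s["eef_pos"])
E
python3 - <<'E'
from h import *
s=bot.get_state();print(s)
for n in("scene","side","wrist"):
    f=vision.grab_frame(n);cv2.imwrite(f"pics/{n}0.png",f["image"][...,::-1]);np.save(f"{n}0.npy",cloud(f,s))
    print(n,np.shape(f["rotation"]) if "rotation" in f else f["T_tool_cam"])
E
```

```text
{'time': 0.0, 'joint_pos': array([-0.04171766,  0.31173027,  0.01397463,  1.51309159, -0.00439251,
        1.31921271, -0.02717654]), 'qd': array([-0.00054753,  0.00064123,  0.00066088, -0.00108842,  0.0003523 ,
       -0.0006502 ,  0.00080066]), 'tau': array([-8.45983850e-04, -3.79911804e+01,  1.45537080e-01, -2.30588043e+01,
        1.22032766e-02,  1.37352623e-02,  4.05736500e-06]), 'eef_pos': array([5.49248761e+02, 2.73238919e-02, 2.30204586e+02]), 'tcp_rot': array([ 0.70705813,  0.70715441, -0.00088716, -0.0008164 ]), 'force': array([ 0.48670184, -0.52846935, -0.81482882]), 'wrist_torque': array([ 0.01041634,  0.03502824, -0.00985779]), 'grip_force': 0.0, 'grip_width': 85.71038358972048}Traceback (most recent call last):
  File "<stdin>", line 4, in <module>
  File "h.py", line 10, in cloud
    if "origin" in f: return c@np.array(f["rotation"]).T+np.array(f["origin"])
                             ~^~~~~~~~~~~~~~~~~~~~~~~~~~
ValueError: matmul: Input operand 1 has a mismatch in its core dimension 0, with gufunc signature (n?,k),(k,m?)->(n?,m?) (size 4 is different from 3)
```

View pics/scene0.png

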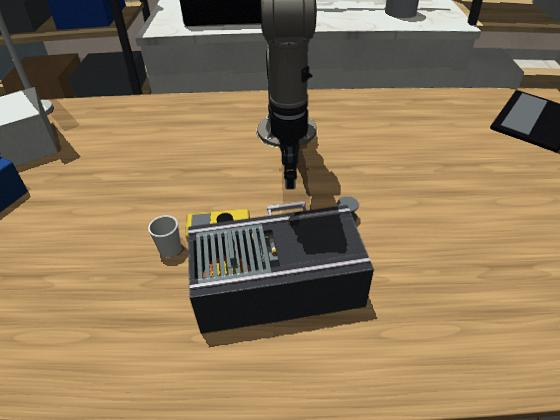

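```bash
sed -i 's/np.array(f\["rotation"\]).T/R.from_quat(f["rotation"]).as_matrix().T/' h.py
python3 - <<'E'
from h import *
s=bot.get_state()
for n in("scene","side","wrist"):
    f=vision.grab_frame(n);cv2.imwrite(f"pics/{n}0.png",f["image"][...,::-1]);P=cloud(f,s);np.save(f"{n}0.npy",P)
    z=P[...,2];ok=(f["depth"]>0)&(P[...,0]>300)&(P[...,0]<950)&(abs(P[...,1])<400)
    deck=(ok&(z>136)&(z<147)); 
    m=deck.astype(np.uint8)
    k,l,st,_=cv2.connectedComponentsWithStats(cv2.morphologyEx(m,cv2.MORPH_CLOSE,np.ones((7,7))))
    i=1+st[1:,4].argmax();q=P[(l==i)&deck][:,:2].astype(np.float32)
    print(n,len(q),"deck rect",cv2.minAreaRect(q))
    t=ok&(z>163)&(z<182)
    k,l,st,_=cv2.connectedComponentsWithStats(t.astype(np.uint8),connectivity=8)
    for i in range(1,k):
        if st[i,4]>8: print(" tab?",st[i],P[l==i].mean(0).round(1),cv2.minAreaRect(P[l==i][:,:2].astype(np.float32)))
    b=ok&(z>103)&(z<124)&(P[...,0]<620)
    k,l,st,_=cv2.connectedComponentsWithStats(b.astype(np.uint8),connectivity=8)
    for i in range(1,k):
        if st[i,4]>15: print(" handle?",st[i],P[l==i].mean(0).round(1),cv2.minAreaRect(P[l==i][:,:2].astype(np.float32)))
E
```

```text
scene 9852 deck rect ((672.9706420898438, -32.61137390136719), (203.3193359375, 382.300537109375), 9.266732215881348)
 tab? [227 231   8  30 143] [ 693.4 -126.1  171.9] ((690.3140869140625, -126.65196228027344), (78.4618911743164, 9.935988426208496), 9.546058654785156)
 handle? [267 202  40  14 252] [519.3  -8.1 113. ] ((524.5701904296875, -6.5899810791015625), (31.454601287841797, 95.03489685058594), 10.52051067352295)
side 6535 deck rect ((672.0069580078125, -35.537628173828125), (204.38381958007812, 388.56536865234375), 9.212986946105957)
 tab? [341 222  35  13 213] [ 684.8 -133.2  170. ] ((686.1156616210938, -130.90257263183594), (79.21961975097656, 14.434686660766602), 10.080747604370117)
 handle? [258 193  84  97 988] [563.1 -82.7 114.1] ((549.4441528320312, -59.53697204589844), (67.31932067871094, 380.70758056640625), 11.545856475830078)
wrist 77512 deck rect ((663.8228759765625, 5.4005889892578125), (198.0511932373047, 301.24810791015625), 9.946736335754395)
 handle? [277  95   5   5  19] [551.1  80.5 106.8] ((550.866943359375, 80.44840240478516), (3.075277328491211, 2.9060873985290527), 0.6189717054367065)
 handle? [ 215  145   82  120 2537] [523.   -3.4 115.8] ((533.4019775390625, -5.229091644287109), (50.900421142578125, 95.81224060058594), 9.34652328491211)
 handle? [306 281   5   5  18] [577.4 -80.6 105.7] ((577.4826049804688, -80.8998031616211), (2.7573041915893555, 3.826714515686035), 15.82390022277832)
 handle? [308 307  14  56 371] [ 583.7 -128.9  115.5] ((583.6666259765625, -129.57591247558594), (6.475822448730469, 60.1182861328125), 9.284687995910645)
```

View pics/side0.png

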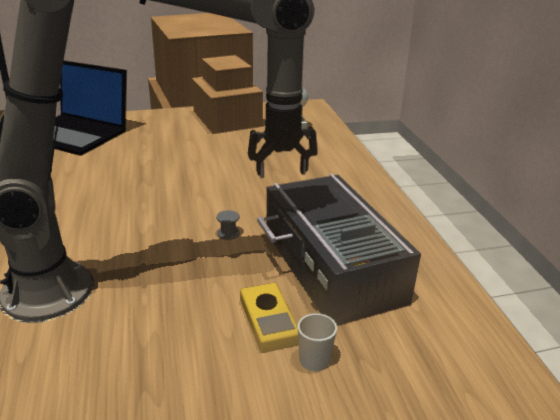

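View pics/wrist0.png

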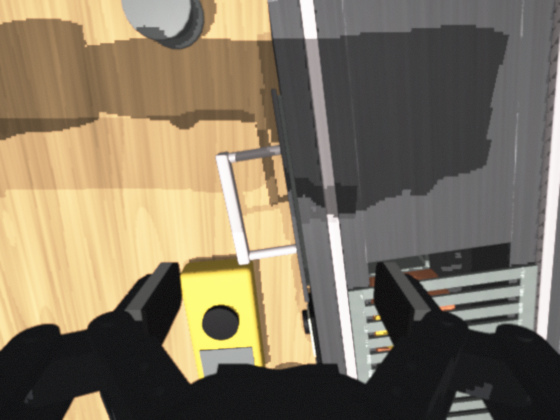

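The side view shows the cup at about (317,340), the multimeter at (268,315) and the spool at (228,225). All three are clear of the handle at (275,230). In the wrist view the handle runs from (225,155) to (243,258). The case is yawed about +9.5°. The handle is near (513.5, -8) and the tab near (688, -128.5).

Call:
{"method": "drive_tool", "body": {
  "rows": [
    [[-0.8, -3.6, 0, -0.1, 4], [-0.8, -3.6, 0, -0.165, 4], [-0.8, -3.6, 3, -0.165, 4], [-0.8, -3.6, 3, -0.165, 4], [-0.8, -3.6, 5, -0.165, 4], [-0.8, -3.6, 8, -0.165, 4]]
  ]
}}

```text
time: 0.8
eef_pos: [516.4, -7.9, 153.2]
tcp_rot: [0.646, 0.763, 0.002, 0.002]
force: [-0.1, -0.1, 0.1]
grip_width: 40.0
grip_force: 0.0
```

Call:
{"method": "drive_tool", "body": {
  "rows": [
    [[0, 0, 2, 0, 4], [0, 0, 4, 0, 4], [0, 0, 6, 0, 4], [0, 0, 6, 0, 4], [0, 0, 6, 0, 0], [0, 0, 6, 0, 0], [0, 0, 6, 0, 0], [0, 0, 6, 0, 0], [0, 0, 6, 0, 0]]
  ]
}}

```text
time: 1.7
eef_pos: [514.5, -7.9, 92.2]
tcp_rot: [0.646, 0.763, 0.0, 0.0]
force: [-2.2, 0.4, 5.3]
grip_width: 8.9
grip_force: 59.5
```

Call:
{"method": "drive_tool", "body": {
  "rows": [
    [[0, -0.5, 0, 0, 0], [0, -1.5, 0, 0, 0], [0, -2.5, 0, 0, 0], [0, -3.5, 0, 0, 0], [0, -4.5, 0, 0, 0], [0, -5.5, 0, 0, 0], [0, -6.5, 0, 0, 0], [0, -7.3, 0, 0, 0], [0, -7.8, 0, 0, 0], [0, -8, 0, 0, 0], [0, -8.1, 0, 0, 0], [0, -8.1, 0, 0, 0]]
  ]
}}

```text
time: 2.9
eef_pos: [436.8, -20.7, 92.2]
tcp_rot: [0.646, 0.763, 0.003, 0.003]
force: [7.8, 1.3, 0.2]
grip_width: 9.2
grip_force: 59.2
```

Call:
{"method": "drive_tool", "body": {
  "rows": [
    [[0, -0.2, 0, 0, 0], [0, -0.3, 0, 0, 0], [0, -0.3, 0, 0, 0], [0, -0.3, 0, 0, 0]]
  ]
}}

```text
time: 3.3
eef_pos: [436.9, -20.7, 92.2]
tcp_rot: [0.646, 0.763, 0.005, 0.005]
force: [14.8, 2.8, -7.4]
grip_width: 8.6
grip_force: 58.5
```

Call:
{"method": "drive_tool", "body": {
  "rows": [
    [[0, 0.1, 0, 0, 0], [0, 0.1, 0, 0, 3], [0, 0.1, 0, 0, 4], [0, 0.1, 0, 0, 4], [0, 0.1, 0, 0, 4], [0, 0.1, -3, 0, 4], [0, 0.1, -7, 0, 4], [0, 0.1, -11, 0, 4], [0, 0.1, -14, 0, 4], [0, 0.1, -14, 0, 4]]
  ]
}}

```text
time: 4.3
eef_pos: [434.8, -21.8, 235.7]
tcp_rot: [0.646, 0.763, 0.003, 0.004]
force: [-0.2, 0.1, 0.2]
grip_width: 39.9
grip_force: 0.0
```

```bash
python3 - <<'E'
from h import *
s=bot.get_state();p=np.array(s["eef_pos"]);print(p)
M=R.from_quat(s["tcp_rot"]).as_matrix()
a=np.arctan2(M[1,1],M[0,1]);yp=np.array([-np.sin(a),np.cos(a),0]);print(np.degrees(a))
g=np.array([688,-128.5,200])-45*yp
print("tool cm",M.T@(g-p)/10)
for n in("scene",):
    f=vision.grab_frame(n);cv2.imwrite("pics/s1.png",f["image"][...,::-1])
    P=cloud(f,s);z=P[...,2]
    b=(z>103)&(z<124)&(P[...,0]<560)&(P[...,0]>400)&(abs(P[...,1])<90)
    q=P[b][:,:2].astype(np.float32);print(cv2.minAreaRect(q))
E
```

```text
[434.804497   -21.81545609 235.67663476]
9.445401059315655
tool cm [-19.17226941  23.19210743   3.81241975]
((481.0283508300781, -11.575935363769531), (101.72576904296875, 170.30718994140625), 9.614002227783203)
```

View pics/s1.png

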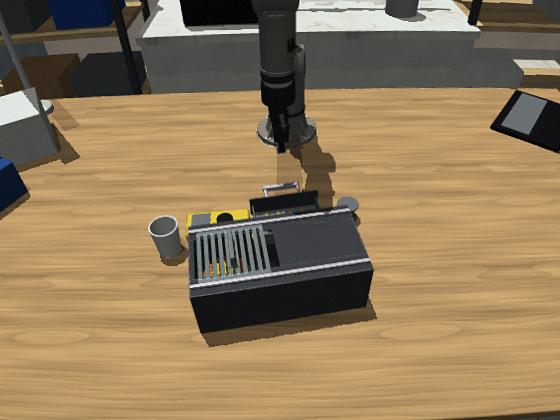

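The drawer is out at about (283,205) and the bystanders have not moved. Next I move above the grille's -y side with the fingers shut.

Call:
{"method": "drive_tool", "body": {
  "rows": [
    [[-2, 2.4, 0, 0, 2], [-5, 6, 0, 0, 0], [-8, 9.7, 0, 0, 0], [-11, 13.3, 0, 0, 0], [-14, 17, 0, 0, 0], [-17, 20.6, 0, 0, 0], [-19.2, 23.2, 0, 0, 0], [-19.2, 23.2, 2, 0, 0], [-19.2, 23.2, 4, 0, 0], [-19.2, 23.2, 4, 0, 0]]
  ]
}}

```text
time: 5.35
eef_pos: [689.2, -172.3, 184.3]
tcp_rot: [0.647, 0.763, -0.003, -0.006]
force: [0.4, 0.5, -1.0]
grip_width: 0.1
grip_force: 0.0
```

```bash
python3 - <<'E'
from h import *
s=bot.get_state();print(s["eef_pos"],s["force"])
f=vision.grab_frame("wrist");cv2.imwrite("pics/w2.png",f["image"][...,::-1]);P=cloud(f,s)
t=(P[...,2]>162)&(P[...,2]<182)&(P[...,0]>600)&(P[...,0]<760)&(P[...,1]>-160)&(P[...,1]<-80)&(f["depth"]>0)
if t.sum()>20: print(t.sum(),cv2.minAreaRect(P[t][:,:2].astype(np.float32)))
E
```

```text
[ 689.1662274  -172.32218469  184.3183794 ] [ 0.37231582  0.45254068 -0.97345548]
3901 ((688.1316528320312, -127.42240905761719), (79.75390625, 10.334556579589844), 9.771537780761719)
```

View pics/w2.png

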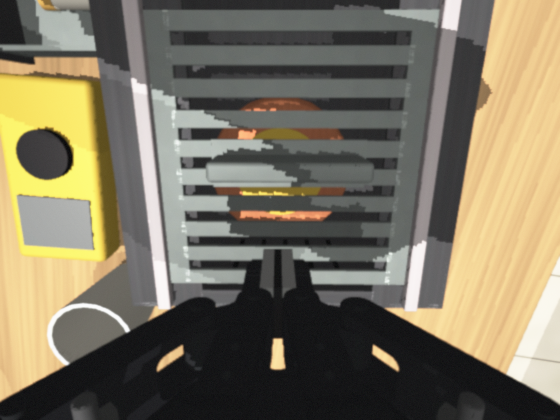

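The tab sits at about (290,172), i.e. (688,-127.4), and the shut fingertips are at (280,260), in line with it.

Call:
{"method": "drive_tool", "body": {
  "rows": [
    [[0, 0, 0, 0, 0], [0, 0, 0, 0, 0]]
  ]
}}

```text
time: 5.6
eef_pos: [693.0, -172.9, 192.8]
tcp_rot: [0.646, 0.763, 0.001, 0.001]
force: [-0.3, 0.0, -0.9]
grip_width: 0.2
grip_force: 0.0
```

Call:
{"method": "drive_tool", "body": {
  "rows": [
    [[0, 0, 1, 0, 0], [0, 0, 2, 0, 0], [0, 0, 3, 0, 0], [0, 0, 3.6, 0, 0], [0, 0, 3.6, 0, 0], [0.5, 0, 3.6, 0, 0], [1, 0, 3.6, 0, 0], [1.5, 0, 3.6, 0, 0], [2, 0, 3.6, 0, 0], [2, 0, 3.6, 0, 0], [2, 0, 3.6, 0, 0]]
  ]
}}

```text
time: 6.7
eef_pos: [689.4, -152.9, 155.5]
tcp_rot: [0.646, 0.763, 0.0, 0.0]
force: [-0.6, -0.7, 0.3]
grip_width: -0.1
grip_force: 0.0
```

Call:
{"method": "drive_tool", "body": {
  "rows": [
    [[0.5, 0, 0, 0, 0], [1, 0, 0, 0, 0], [1.5, 0, 0, 0, 0], [2, 0, 0, 0, 0], [2.5, 0, 0, 0, 0], [3, 0, 0, 0, 0], [3.5, 0, 0, 0, 0], [4, 0, 0, 0, 0], [4.5, 0, 0, 0, 0], [5, 0, 0, 0, 0], [5.2, 0, 0, 0, 0], [5.4, 0, 0, 0, 0], [5.5, 0, 0, 0, 0]]
  ]
}}

```text
time: 8.0
eef_pos: [680.1, -98.8, 155.3]
tcp_rot: [0.646, 0.763, -0.0, -0.0]
force: [-0.9, -1.1, -0.3]
grip_width: 0.1
grip_force: 0.9
```

Call:
{"method": "drive_tool", "body": {
  "rows": [
    [[0.2, 0, 0, 0, 0], [0.4, 0, 0, 0, 0], [0.6, 0, 0, 0, 0], [0.8, 0, 0, 0, 0]]
  ]
}}

```text
time: 8.4
eef_pos: [678.8, -90.9, 155.3]
tcp_rot: [0.646, 0.763, -0.0, -0.0]
force: [0.1, -2.2, -1.1]
grip_width: -0.0
grip_force: 0.9
```

Call:
{"method": "drive_tool", "body": {
  "rows": [
    [[0.2, 0, 0, 0, 0], [0.4, 0, 0, 0, 0], [0.6, 0, 0, 0, 0]]
  ]
}}

```text
time: 8.7
eef_pos: [677.9, -84.9, 155.3]
tcp_rot: [0.646, 0.763, -0.0, -0.0]
force: [0.0, -2.4, -1.6]
grip_width: 0.1
grip_force: 0.9
```

Call:
{"method": "drive_tool", "body": {
  "rows": [
    [[0.2, 0, 0, 0, 0], [0.4, 0, 0, 0, 0], [0.6, 0, 0, 0, 0]]
  ]
}}

```text
time: 9.0
eef_pos: [676.9, -79.0, 155.3]
tcp_rot: [0.646, 0.763, -0.0, 0.0]
force: [-0.6, -2.1, -1.2]
grip_width: -0.0
grip_force: 0.9
```

Call:
{"method": "drive_tool", "body": {
  "rows": [
    [[0.2, 0, 0, 0, 0], [0.4, 0, 0, 0, 0], [0.6, 0, 0, 0, 0]]
  ]
}}

```text
time: 9.3
eef_pos: [675.9, -73.1, 155.3]
tcp_rot: [0.646, 0.763, 0.0, 0.0]
force: [1.1, -2.0, -1.0]
grip_width: 0.1
grip_force: 0.9
```

Call:
{"method": "drive_tool", "body": {
  "rows": [
    [[0.2, 0, 0, 0, 0], [0.4, 0, 0, 0, 0], [0.6, 0, 0, 0, 0]]
  ]
}}

```text
time: 9.6
eef_pos: [675.0, -67.1, 155.3]
tcp_rot: [0.646, 0.763, 0.0, 0.0]
force: [0.6, -2.5, -1.5]
grip_width: -0.3
grip_force: 0.9
```

Call:
{"method": "drive_tool", "body": {
  "rows": [
    [[0.2, 0, 0, 0, 0], [0.4, 0, 0, 0, 0], [0.6, 0, 0, 0, 0]]
  ]
}}

```text
time: 9.9
eef_pos: [674.1, -62.2, 155.3]
tcp_rot: [0.647, 0.763, -0.0, 0.001]
force: [2.2, -4.0, -2.5]
grip_width: -0.2
grip_force: 2.3
```

Call:
{"method": "drive_tool", "body": {
  "rows": [
    [[0.2, 0, 0, 0, 0], [0.4, 0, 0, 0, 0], [0.4, 0, 0, 0, 0]]
  ]
}}

```text
time: 10.2
eef_pos: [673.8, -60.4, 155.4]
tcp_rot: [0.647, 0.762, -0.001, 0.002]
force: [0.6, -5.3, -2.1]
grip_width: 0.1
grip_force: 2.8
```

Call:
{"method": "drive_tool", "body": {
  "rows": [
    [[0.2, 0, 0, 0, 0], [0.3, 0, 0, 0, 0], [0.3, 0, 0, 0, 0]]
  ]
}}

```text
time: 10.5
eef_pos: [673.4, -57.9, 155.4]
tcp_rot: [0.647, 0.762, -0.001, 0.002]
force: [1.8, -5.6, -2.3]
grip_width: -0.2
grip_force: 3.0
```

Call:
{"method": "drive_tool", "body": {
  "rows": [
    [[0.1, 0, 0, 0, 0], [0.2, 0, 0, 0, 0], [0.2, 0, 0, 0, 0]]
  ]
}}

```text
time: 10.8
eef_pos: [672.8, -54.6, 155.4]
tcp_rot: [0.647, 0.762, -0.001, 0.001]
force: [1.4, -4.0, -1.6]
grip_width: 0.2
grip_force: 2.1
```

Call:
{"method": "drive_tool", "body": {
  "rows": [
    [[0.1, 0, 0, 0, 0], [0.2, 0, 0, 0, 0], [0.2, 0, 0, 0, 0]]
  ]
}}

```text
time: 11.1
eef_pos: [672.0, -47.4, 155.5]
tcp_rot: [0.645, 0.764, 0.001, -0.001]
force: [0.5, 0.1, 0.3]
grip_width: -0.0
grip_force: 0.0
```

Call:
{"method": "drive_tool", "body": {
  "rows": [
    [[0, 0, 0, 0, 0], [0, 0, 0, 0, 0]]
  ]
}}

```text
time: 11.3
eef_pos: [672.2, -49.0, 155.5]
tcp_rot: [0.646, 0.763, 0.001, -0.0]
force: [0.8, -0.7, -0.3]
grip_width: 0.0
grip_force: 0.0
```

Call:
{"method": "drive_tool", "body": {
  "rows": [
    [[0.1, 0, 0, 0, 0], [0.1, 0, 0, 0, 0]]
  ]
}}

```text
time: 11.5
eef_pos: [672.0, -49.0, 155.4]
tcp_rot: [0.646, 0.763, 0.0, -0.0]
force: [0.2, 0.6, 0.3]
grip_width: -0.2
grip_force: 0.0
```

Call:
{"method": "drive_tool", "body": {
  "rows": [
    [[0.1, 0, 0, 0, 0], [0.1, 0, 0, 0, 0]]
  ]
}}

```text
time: 11.7
eef_pos: [671.8, -48.3, 155.3]
tcp_rot: [0.646, 0.763, 0.0, -0.0]
force: [-0.3, 0.6, 0.3]
grip_width: -0.2
grip_force: 0.0
```

```bash
python3 - <<'E'
from h import *
s=bot.get_state();p=np.array(s["eef_pos"]);a=np.radians(9.45);yp=np.array([-np.sin(a),np.cos(a)])
for n in("wrist","side"):
    f=vision.grab_frame(n);P=cloud(f,s)
    d=(P[...,:2]-p[:2])@yp
    t=(P[...,2]>162)&(P[...,2]<180)&(P[...,0]>600)&(P[...,0]<760)&(d>9)&(d<40)&(f["depth"]>0)
    if t.sum()>20: r=cv2.minAreaRect(P[t][:,:2].astype(np.float32));print(n,t.sum(),r,"ahead of tcp",(np.array(r[0])-p[:2])@yp)
E
```

```text
wrist 6305 ((672.1159057617188, -29.225162506103516), (79.77574920654297, 15.700961112976074), 9.450321197509766) ahead of tcp 18.77079448546644
side 120 ((669.7120971679688, -30.369312286376953), (81.07288360595703, 16.00344467163086), 11.034067153930664) ahead of tcp 18.03684542037561
```

Call:
{"method": "drive_tool", "body": {
  "rows": [
    [[0.1, 0, 0, 0, 0], [0.2, 0, 0, 0, 0], [0.2, 0, 0, 0, 0]]
  ]
}}

```text
time: 12.1
eef_pos: [671.5, -46.2, 155.3]
tcp_rot: [0.646, 0.763, 0.0, -0.0]
force: [0.9, 0.5, -0.2]
grip_width: 0.1
grip_force: 0.0
```

Call:
{"method": "drive_tool", "body": {
  "rows": [
    [[0.1, 0, 0, 0, 0], [0.1, 0, 0, 0, 0]]
  ]
}}

```text
time: 12.3
eef_pos: [671.3, -45.4, 155.3]
tcp_rot: [0.646, 0.763, 0.0, -0.0]
force: [0.1, 0.8, -0.5]
grip_width: 0.3
grip_force: 0.0
```

Call:
{"method": "drive_tool", "body": {
  "rows": [
    [[0.1, 0, 0, 0, 0], [0.1, 0, 0, 0, 0]]
  ]
}}

```text
time: 12.5
eef_pos: [671.2, -44.4, 155.3]
tcp_rot: [0.646, 0.763, 0.0, -0.0]
force: [-0.3, -0.1, 0.2]
grip_width: 0.1
grip_force: 0.0
```

Call:
{"method": "drive_tool", "body": {
  "rows": [
    [[0.1, 0, 0, 0, 0], [0.1, 0, 0, 0, 0]]
  ]
}}

```text
time: 12.7
eef_pos: [671.1, -44.2, 155.3]
tcp_rot: [0.647, 0.763, -0.0, 0.0]
force: [0.4, -0.4, -0.7]
grip_width: 0.2
grip_force: 0.5
```

Call:
{"method": "drive_tool", "body": {
  "rows": [
    [[0.1, 0, 0, 0, 0], [0.1, 0, 0, 0, 0]]
  ]
}}

```text
time: 12.9
eef_pos: [671.1, -44.2, 155.4]
tcp_rot: [0.647, 0.763, -0.001, 0.001]
force: [0.1, -2.8, 0.3]
grip_width: 0.4
grip_force: 1.5
```

Call:
{"method": "drive_tool", "body": {
  "rows": [
    [[0.1, 0, 0, 0, 0], [0.1, 0, 0, 0, 0]]
  ]
}}

```text
time: 13.1
eef_pos: [671.0, -44.1, 155.4]
tcp_rot: [0.647, 0.762, -0.001, 0.001]
force: [1.0, -4.7, -1.4]
grip_width: 0.2
grip_force: 2.5
```

The grille is held: the push rises past 4 N with no motion. I'll back off and lift clear.

Call:
{"method": "drive_tool", "body": {
  "rows": [
    [[-0.5, 0, 0, 0, 0], [-1.5, 0, 0, 0, 0], [-2, 0, -1, 0, 0], [-2, 0, -4, 0, 0], [-2, 0, -8, 0, 0], [-2, 0, -10, 0, 0], [-2, 0, -10, 0, 0], [-2, 0, -10, 0, 0]]
  ]
}}

```text
time: 13.9
eef_pos: [674.1, -61.3, 255.9]
tcp_rot: [0.646, 0.763, 0.001, 0.0]
force: [-0.2, 0.2, -0.5]
grip_width: -0.1
grip_force: 0.0
```

```bash
python3 - <<'E'
from h import *
s=bot.get_state();print(s["eef_pos"],s["force"])
f=vision.grab_frame("wrist");P=cloud(f,s)
t=(P[...,2]>165)&(P[...,2]<182)&(P[...,0]>600)&(P[...,0]<760)&(P[...,1]>-60)&(P[...,1]<20)&(f["depth"]>0)
if t.sum()>20: print(t.sum(),cv2.minAreaRect(P[t][:,:2].astype(np.float32)))
f=vision.grab_frame("side");cv2.imwrite("pics/s3.png",f["image"][...,::-1])
E
```

```text
[674.10621419 -61.28811242 255.92380203] [-0.19755774  0.16458218 -0.5089907 ]
1746 ((671.9356079101562, -26.93868064880371), (79.2053451538086, 10.413209915161133), 9.263314247131348)
```

View pics/s3.png

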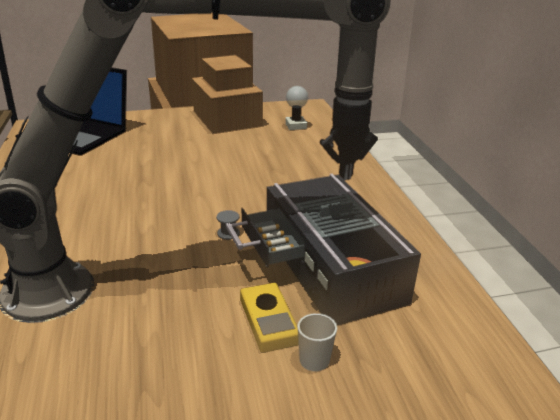

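The drawer is out at (270,235), the tab now sits at (335,205) after about 102 mm of travel, and the bystanders are in place. I'm handing the job in.

```bash
python3 -c "
from station import bot
print(bot.close_job())"
```

```text
the job is handed in; nothing more can be done
None
```

I handed the job in at about 14 s: the drawer is out at its stop, the grille is held in its catch, nothing else on the bench moved, and the arm is clear. The hand-in returned no verdict.

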